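# Set the calibrator dial to the red mark and tighten its lock ring

### The arm

A 7-joint arm with a two-finger parallel gripper is mounted at the origin on the work surface. World frame = base frame: x ahead of the robot, y to its left, z up, the work surface at z = 0. Lengths are in mm, angles in rad, forces in N, time in s.
With the tool pointing down it reaches from about 400 to 850 mm from the base axis. Payload 10.4 kg.
Tool frame: the origin (TCP) lies at the very end of the fingers, on their centre line; the grasp point (between the pads) lies 19 mm behind it; z points along the fingers, y is the line along which they close (so a half turn about z gives the same grasp; the last joint's range is limited). The gripper opens to 85 mm and grips with 20 to 120 N. Pads are 22 mm wide; open, the fingers measure 114 mm over their backs; the gripper's body (76 mm by 85 mm) begins 54 mm behind the grasp point. The pads swing forward as they close: fully open they stand 13 mm farther back than shut.
Start: joints at [1.197, 0.332, -0.065, 1.46, 0.022, 1.35, -0.088], TCP at [214.803, -586.95, 231.338] pointing down, gripper open.
Joint ranges: [-2.6, 2.6], [-0.5, 2.12], [-1.47, 1.34], [0.16, 2.42], [-1.27, 4.41], [0.06, 2.06], [-2.6, 2.6]. Speed limits (rad/s): [2.22, 2.22, 2.79, 2.79, 3.14, 3.14, 3.14].

### API

Orientations are given as a unit quaternion [x, y, z, w].
In Python, from cell import telemetry, eyes, hand_in gives the robot as it stands.
- The arm moves only by the tool play_rows, never from a script. Its argument "targets" is one flat list of numbers, 7 for each row, row after row: the finger opening in mm, from 0 to 85.4, then the shift along the tool's x, y, z in mm, then the turn, a rotation vector about the tool's x, y, z in degrees. A call has 1 to 20 rows; each row shifts and turns the commanded pose from where the row before left it, along the tool's axes as they then stand; what a row does not reach is not made up. A row lasts 1/10 s, in which the tool goes at most 50 mm and 8.59 degrees, less where a joint would pass 70% of its speed; a pose out of reach is approached as far as the arm can. A call with a gripper value outside its range is refused whole. The fingers move at their own pace and stop on an object; the grip force is fixed at half the most. Time passes only in rows, so rows that do not move let the fingers close. It gives the time, the measured TCP pose, the force, the opening and the grip force at its end, in the units of the state.
- telemetry.read_state(): the state, without advancing time (a new reading comes with each control period).
- eyes.get_image(name): name is "scene" or "top"; returns (picture, depth): 480x640x3 uint8, red, green, blue; 480x640 float32, mm along the optical axis (not along the pixel's ray), 0 where there is no reading.
- eyes.calibration(name): a dict with "vertical_fov" (degrees; the focal length in pixels is half the picture's height over the tangent of half this angle, whatever the lens; pixels are square), "cx", "cy" (the principal point, pixels), "distortion" ([k1, k2, p1, p2, k3] as OpenCV has them; the pictures are not rectified), "extrinsics" (4x4, takes a point from camera to world coordinates). Camera axes: x right, y down, z forward; pixel columns grow to the right and rows downward; lengths in mm; the calibration is good to about 2 mm. A picture is of the moment at which its call begins. calibration takes no time and is no camera call.
- hand_in(): hands the job in; it is judged then, once.
The state is a dict: "time": time; "joint_pos": joint angles; "joint_velocities": joint speeds; "tau": joint torques, N m; "eef_pos": TCP position; "ee_rot": TCP orientation; "ft_force": force on the tool from outside, world axes, zero at the start; "wrist_torque": the same for the moment, N m; "grip_width": finger opening in mm; "grasp_force": force on a finger pad.
Only numpy, scipy, OpenCV 4.12 (cv2) and the standard library are available. Lean on these libraries where they do the work, as an engineer would, in place of code of your own. Each camera call takes 0.05 s, during which the arm holds its last target. There are 200 camera calls.

### The job

On the low blue calibrator, turn the black dial clockwise until its white pointer line points at the red mark. Then turn the brass lock ring below the dial clockwise until you feel it seat, and about 20 degrees more so that it is tight, but never more than 40 degrees past the seat, with the dial still on the mark. Leave the loose things on and around the calibrator where they are.

Things in the scene. Friction and masses are not known exactly. Their poses are not given: they have to be found in the camera images.
- calibrator: Low blue box with a grey top panel, 190 (x) x 250 (y) x 70 mm high, fixed to the bench. Origin: centre of its underside; z up. The common upright axis of dial and lock ring passes through x = -15 mm, y = -45 mm of its frame; white scale ticks 15 degrees apart lie round it on the panel.
- dial_grip (a point): On the dial's axis at the middle of its height, 114 mm above the bench. The dial is a black ribbed plastic cylinder, 34 mm diameter and 28 mm high (100 to 128 mm above the bench), free all round, with a white pointer line on its top from the centre to the edge. It turns both ways with 0.06 N m of friction and stays where it is left.
- pointer (a point): Point 40 mm from the dial's axis, straight out along the white pointer line, at the height of the dial's top. It goes round with the dial (the direction from dial_grip to here, seen from above, is the pointer's direction).
- mark_point (a point): Point on the top panel 40 mm from the dial's axis, at the inner end of the flat red mark (7 mm wide, 13 mm long, pointing away from the axis). The dial is set when the pointer is straight above this point. At the start it lies 0.5 to 1.6 rad clockwise (seen from above) of the pointer.
- ring_grip (a point): On the same axis, mid-height of the lock ring: a knurled brass ring, 54 mm diameter, 16 mm high (80 to 96 mm above the bench, 10 to 26 mm above the top panel), just below the dial and concentric; a white line on its top shows its turning. Round: grip it at any yaw. Clockwise from above tightens; it keeps the turn it is given, and the dial does not turn with it.
- lock_washer (a joint): Squash (m) of the spring washer under the lock ring, 0.5 mm per rad past the seat: too small to measure, go by torque. The ring runs freely (0.05 N m) for an unknown 0.4 to 1.3 rad, then seats: turning takes 0.3 N m plus 2 N m per rad past the seat; a halted hand may feel up to 0.6 N m less (friction). Let go, it springs back to about 9 degrees past the seat and stays.
- trimmer: Loose yellow-handled screwdriver, 130 mm long, lying on the calibrator's panel beside the dial. Leave alone.
- spare_cap: Loose red plastic cap, 22 mm diameter, 14 mm high, standing on the calibrator's panel. Leave alone.
- reel: Loose blue reel, 54 mm diameter, 46 mm high, on the bench. Leave alone.
- cutters: Loose orange-handled side cutters, about 100 mm long, lying on the bench. Leave alone.
- parts_cup: Loose white bowl, 64 mm diameter, 45 mm high, on the bench. Leave alone.
- meter: Loose lime-green hand meter, 150 x 75 x 32 mm, lying on the bench. Leave alone.

How it is judged:
By the outcome, as a careful person would: the job done as asked, in the order asked, and still so for the second after the job is handed in, with the robot touching nothing.
It also fails if it takes over 67 s, if anything falls off the work surface, if the arm or the gripper's body presses on something with over 40 N, if the wrist force passes 120 N, or if a joint passes its speed limit or range.

## Working session

There is one attempt and no reset: what is moved stays moved. The work goes in short steps, Python scripts to look and compute and a tool call to move; the robot and the scene stay as the last step left them, time stands still between calls to the robot, and variables do not carry over. Pictures are saved under pics/ and viewed, at most 10 in all, crops included, and the job is handed in when it is done.

Besides the shell and the picture viewer there is one more tool, called after "Emit:" as name(argument=value, ...), one argument or row to a line, values as JSON. play_rows: Moves the arm, as the interface text tells. Its arguments: {"type":"object","properties":{"targets":{"type":"array","items":{"type":"number"}}},"required":["targets"]}

```bash
mkdir -p pics; ls; python3 - <<'E'
from cell import telemetry, eyes
import cv2,numpy as np
for n in("scene","top"):
    p,d=eyes.get_image(n); cv2.imwrite(f"pics/{n}0.png",p[:,:,::-1]); np.save(f"pics/{n}0.npy",d); c=eyes.calibration(n); print(n,c)
s=telemetry.read_state(); print(s)
E
```

```text
pics
scene {'vertical_fov': 53.39031088233603, 'cx': 316.24529959891544, 'cy': 238.26544791342198, 'distortion': array([-0.04385724,  0.        ,  0.        ,  0.        ,  0.        ]), 'extrinsics': array([[-5.42701248e-01,  4.37043829e-01, -7.17264280e-01,
         1.19372776e+03],
       [ 8.39896388e-01,  2.89524094e-01, -4.59075000e-01,
         4.64713407e+02],
       [ 7.02939496e-03, -8.51568254e-01, -5.24196620e-01,
         6.21428466e+02],
       [ 0.00000000e+00,  0.00000000e+00,  0.00000000e+00,
         1.00000000e+00]])}
top {'vertical_fov': 51.05470865852277, 'cx': 319.61699430677686, 'cy': 242.51510728468915, 'distortion': array([-0.06506503,  0.        ,  0.        ,  0.        ,  0.        ]), 'extrinsics': array([[-1.23407710e-02, -9.85582740e-01,  1.68743497e-01,
         3.08547688e+02],
       [-9.99234302e-01,  1.84215123e-02,  3.45174949e-02,
         1.04367865e+01],
       [-3.71283576e-02, -1.68188318e-01, -9.85055417e-01,
         1.15460795e+03],
       [ 0.00000000e+00,  0.00000000e+00,  0.00000000e+00,
         1.00000000e+00]])}
{'time': 0.1, 'joint_pos': array([ 1.19738393,  0.33278181, -0.06471221,  1.46086152,  0.02157909,
        1.3499041 , -0.08851293]), 'joint_velocities': array([-6.27420069e-04, -4.61170511e-04, -1.34108322e-03, -1.47308110e-03,
       -8.40229513e-05, -6.35458310e-04,  1.17517763e-04]), 'tau': array([ 1.47686547e-03, -6.26743054e+01,  4.94115357e-02, -3.92429388e+01,
        1.64625730e-02,  6.88529253e-03,  1.01687439e-05]), 'eef_pos': array([ 214.681497  , -586.61074883,  230.61029906]), 'ee_rot': array([ 9.84654378e-01,  1.74514639e-01, -1.26505440e-04, -6.17357315e-04]), 'ft_force': array([0.04083031, 0.923786  , 1.01907728]), 'wrist_torque': array([0.07113225, 0.0009424 , 0.03421652]), 'grasp_force': 0.0, 'grip_width': 85.73178121891175}
```

View pics/top0.png

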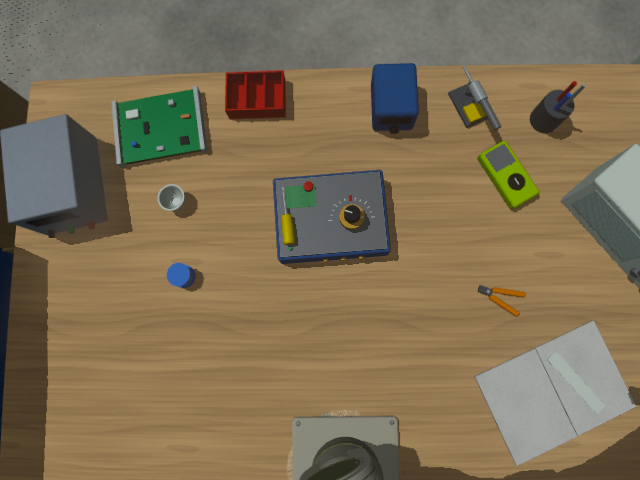

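View pics/scene0.png

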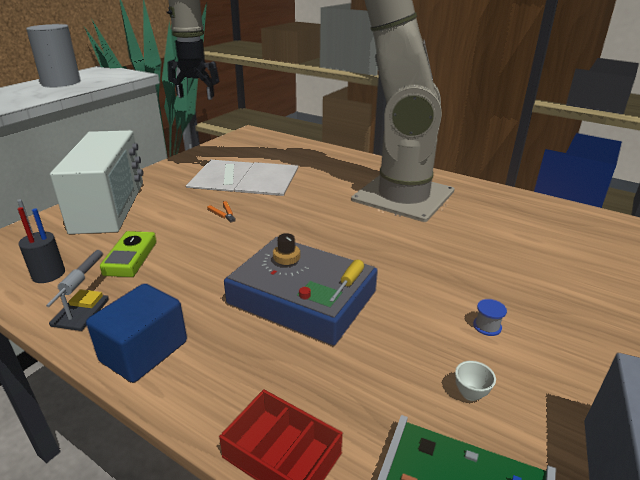

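Top view: calibrator centred near (332,216), dial at (352,214) with the pointer toward the left, red mark near (350,198), trimmer (288,225), cap (308,187). Now I'll measure it in detail.

```bash
cat > h.py <<'E'
from cell import telemetry, eyes
import cv2,numpy as np
def K(n):
    c=eyes.calibration(n); f=240/np.tan(np.radians(c["vertical_fov"]/2))
    return np.array([[f,0,c["cx"]],[0,f,c["cy"]],[0,0,1]]),c["distortion"],c["extrinsics"]
def plane(n,px,z):
    k,d,E=K(n); u=cv2.undistortPoints(np.array(px,float).reshape(-1,1,2),k,d).reshape(-1,2)
    r=np.c_[u,np.ones(len(u))]@E[:3,:3].T; t=E[:3,3]
    return t+r*((z-t[2])/r[:,2])[:,None]
def proj(n,P):
    k,d,E=K(n); R=E[:3,:3].T
    return cv2.projectPoints(np.array(P,float).reshape(-1,3),cv2.Rodrigues(R)[0],-R@E[:3,3],k,d)[0].reshape(-1,2)
E
python3 - <<'E'
from h import *
a=cv2.imread("pics/top0.png"); b=cv2.imread("pics/scene0.png")
A=cv2.resize(a[180:250,315:390],None,fx=8,fy=8,interpolation=cv2.INTER_CUBIC)[:560]
B=cv2.resize(b[225:285,250:320],None,fx=8,fy=8,interpolation=cv2.INTER_CUBIC)
im=np.zeros((560,1160,3),np.uint8); im[:,:600]=A; im[:480,600:]=B
cv2.imwrite("pics/crop0.png",cv2.resize(im,(800,386)))
# panel: corners of box in top view
h=cv2.cvtColor(a,cv2.COLOR_BGR2HSV); m=cv2.inRange(h,(0,0,60),(179,70,140)); m[:165]=0;m[265:]=0;m[:,:265]=0;m[:,395:]=0
m=cv2.morphologyEx(m,cv2.MORPH_CLOSE,np.ones((15,15)))
c=max(cv2.findContours(m,0,2)[0],key=cv2.contourArea); r=cv2.minAreaRect(c); bp=cv2.boxPoints(r); print(r)
W=plane("top",bp,70); print(W.round(1)); print(np.linalg.norm(np.roll(W,1,0)-W,axis=1)); cen=W.mean(0)
for v in np.roll(W,-1,0)-W: print(np.degrees(np.arctan2(v[1],v[0])))
print("cen",cen)
hb=cv2.cvtColor(b,cv2.COLOR_BGR2HSV)
for n,hh,box in(("top",h,(338,190,365,206)),("scene",hb,(255,260,290,280))):
    rm=cv2.inRange(hh,(0,130,90),(6,255,255))|cv2.inRange(hh,(172,130,90),(179,255,255)); 
    ys,xs=np.nonzero(rm[box[1]:box[3],box[0]:box[2]]); q=(xs.mean()+box[0],ys.mean()+box[1]); print(n,"mark",len(xs),q,plane(n,q,70).round(1))
E
```

```text
((329.6957702636719, 215.406982421875), (85.19541931152344, 113.2240982055664), 84.38241577148438)
[[ 642.6  160.3   70. ]
 [ 662.5  -93.4   70. ]
 [ 470.  -104.9   70. ]
 [ 449.9  141.    70. ]]
[193.6299985  254.43900707 192.8603147  246.69951281]
-85.51540301038565
-176.5716250029454
94.66045861191795
5.723216273421771
cen [556.24877752  25.74255117  70.        ]
top mark 18 (np.float64(350.0), np.float64(197.5)) [[594.5 -20.3  70. ]]
scene mark 14 (np.float64(273.35714285714283), np.float64(271.85714285714283)) [[592.4 -20.1  70. ]]
```

View pics/crop0.png

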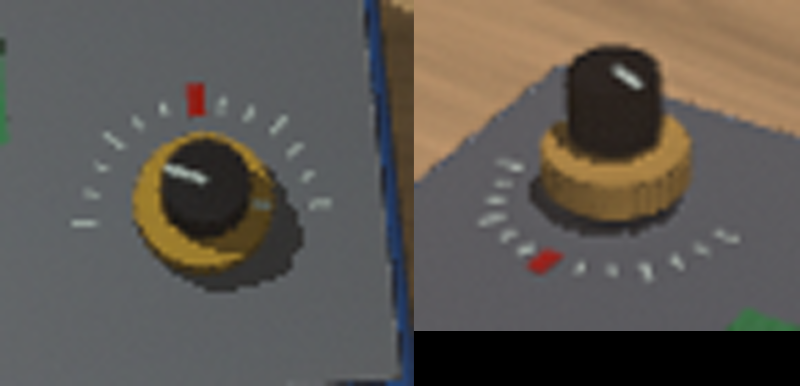

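```bash
python3 - <<'E'
from h import *
from scipy.optimize import least_squares
a=cv2.imread("pics/top0.png"); b=cv2.imread("pics/scene0.png")
def circ(P):
    r=least_squares(lambda p:np.hypot(P[:,0]-p[0],P[:,1]-p[1])-p[2],[555,-20,50],loss="soft_l1"); return r.x,abs(r.fun).max()
for n,im,box in(("top",a,(326,192,378,225)),("scene",b,(255,245,320,280))):
    x0,y0,x1,y1=box; g=cv2.cvtColor(im,6).astype(int); s=cv2.cvtColor(im,cv2.COLOR_BGR2HSV)
    mask=((g>118)&(s[...,1]<60)).astype(np.uint8); mm=np.zeros_like(mask); mm[y0:y1,x0:x1]=mask[y0:y1,x0:x1]
    k,l,st,c=cv2.connectedComponentsWithStats(mm); 
    P=plane(n,c[1:],70); 
    print(n,[(q.round(1).tolist(),p[:2].round(0).tolist(),int(t[4])) for q,p,t in zip(c[1:],P,st[1:])])
    near=P[(np.hypot(P[:,0]-555,P[:,1]+22)<60)&(np.hypot(P[:,0]-555,P[:,1]+22)>33)]
    print(circ(near))
f=5.517
def T(x,y): return 315+(x+.5)/f-.5,180+(y+.5)/f-.5
def S(x,y): return 250+(x-414+.5)/f-.5,225+(y+.5)/f-.5
for n,p,q in(("top",T(206,181),T(165,170)),("scene",S(614,69),S(642,88))):
    w=plane(n,[p,q],128);v=w[1]-w[0]; print(n,w.round(1),"ptr",np.degrees(np.arctan2(v[1],v[0])))
# dark silhouette of dial
for n,im,box in(("top",a,(340,200,364,228)),("scene",b,(274,228,300,256))):
    x0,y0,x1,y1=box; v=im[y0:y1,x0:x1].max(2)<58
    ys,xs=np.nonzero(v); print(n,xs.min()+x0,xs.max()+x0,ys.min()+y0,ys.max()+y0)
E
```

```text
top [([344.3, 199.7], [590.0, -8.0], 3), ([355.0, 198.5], [592.0, -31.0], 2), ([359.8, 200.2], [588.0, -42.0], 4), ([339.3, 201.7], [586.0, 4.0], 3), ([365.2, 202.2], [583.0, -54.0], 5), ([335.6, 205.2], [578.0, 12.0], 5), ([368.0, 206.5], [573.0, -60.0], 4), ([333.5, 210.0], [567.0, 17.0], 2), ([347.9, 210.9], [564.0, -15.0], 10), ([370.3, 211.3], [562.0, -64.0], 3), ([331.5, 215.0], [556.0, 21.0], 2), ([372.5, 216.2], [551.0, -69.0], 4), ([330.0, 220.0], [544.0, 25.0], 5)]
(array([546.65043272, -22.55599625,  45.95262653]), np.float64(1.9926060261652268))
scene [([267.1, 254.4], [550.0, -69.0], 7), ([266.0, 258.0], [562.0, -62.0], 3), ([264.5, 261.0], [572.0, -58.0], 4), ([263.8, 264.3], [582.0, -52.0], 6), ([266.8, 267.2], [587.0, -41.0], 4), ([306.5, 267.8], [545.0, 27.0], 4), ([270.2, 269.6], [590.0, -30.0], 5), ([301.3, 269.7], [556.0, 22.0], 3), ([297.5, 272.0], [567.0, 20.0], 4), ([279.5, 273.0], [589.0, -8.0], 2), ([285.5, 273.5], [584.0, 3.0], 4), ([291.8, 273.8], [578.0, 14.0], 4)]
(array([543.71155794, -21.26496154,  47.2042597 ]), np.float64(2.5226398735962263))
top [[547.  -22.  128. ]
 [551.6  -6.6 128. ]] ptr 73.40968330630001
scene [[548.1 -20.  128. ]
 [553.1  -4.1 128. ]] ptr 72.59885656407162
top 345 363 205 227
scene 278 294 234 253
```

Emit:
play_rows(
  targets=[85, 31.6, -26, 0, 0, 0, 0, 85, 31.6, -26, 0, 0, 0, 0, 85, 31.6, -26, 0, 0, 0, 0, 85, 31.6, -26, 0, 0, 0, 0, 85, 31.6, -26, 0, 0, 0, 0, 85, 31.6, -26, 0, 0, 0, 0, 85, 31.6, -26, 0, 0, 0, 0, 85, 31.6, -26, 0, 0, 0, 0, 85, 31.6, -26, 0, 0, 0, 0, 85, 31.6, -26, 0, 0, 0, 0, 85, 31.6, -26, 0, 0, 0, 0, 85, 31.6, -26, 0, 0, 0, 0, 85, 31.6, -26, 0, 0, 0, 0, 85, 31.6, -26, 0, 0, 0, 0, 85, 31.6, -26, 0, 0, 0, 0, 85, 31.6, -26, 0, 0, 0, 0, 85, 0, 0, 0, 0, 0, -8, 85, 0, 0, 0, 0, 0, -8, 85, 0, 0, 0, 0, 0, -8, 85, 0, 0, 0, 0, 0, -8],
)

```text
time: 2.1
eef_pos: [546.5, -22.5, 230.9]
ee_rot: [0.897, 0.442, -0.0, -0.0]
ft_force: [0.3, 0.5, 0.1]
grip_width: 85.1
grasp_force: 0.0
```

Emit:
play_rows(
  targets=[85, 0, 0, 0, 0, 0, -8, 85, 0, 0, 0, 0, 0, -8, 85, 0, 0, 0, 0, 0, -8, 85, 0, 0, 0, 0, 0, -8, 85, 0, 0, 0, 0, 0, -8, 85, 0, 0, 0, 0, 0, -8, 85, 0, 0, 0, 0, 0, -8, 85, 0, 0, 0, 0, 0, -8, 60, 0, 0, 0, 0, 0, 0, 60, 0, 0, 0, 0, 0, 0, 60, 0, 0, 0, 0, 0, 0, 60, 0, 0, 0, 0, 0, 0],
)

```text
time: 3.3
eef_pos: [546.6, -22.5, 231.3]
ee_rot: [0.53, 0.848, -0.0, 0.0]
ft_force: [0.2, 0.0, 0.4]
grip_width: 60.2
grasp_force: 0.0
```

```bash
cat >> h.py <<'E'
from scipy.spatial.transform import Rotation as Ro
def st(goal=(546.5,-21.3)):
    s=telemetry.read_state(); R=Ro.from_quat(s["ee_rot"]).as_matrix(); p=s["eef_pos"]
    print("t %.2f p %s yaw %.2f tilt %s j %s F %s M %s w %.1f g %.1f"%(s["time"],p.round(1),np.degrees(np.arctan2(R[1,0],R[0,0])),R[:2,2].round(4),s["joint_pos"].round(2),s["ft_force"].round(1),s["wrist_torque"].round(3),s["grip_width"],s["grasp_force"]))
    print("tool shift to goal",(R.T@np.r_[np.array(goal)-p[:2],0]).round(1))
E
python3 - <<'E'
from h import *
st()
A=np.array([546,-21.6])
t=[(590,-8),(592,-31),(588,-42),(586,4),(583,-54),(578,12),(573,-60),(567,17),(562,-64),(556,21),(551,-69),(544,25)]
t2=[(550,-69),(562,-62),(572,-58),(582,-52),(587,-41),(545,27),(590,-30),(556,22),(567,20),(589,-8),(584,3),(578,14)]
for q,a in((t,(546.7,-22.5)),(t2,(543.7,-21.3)),(t+t2,A)):
    d=np.array(q)-a; print(np.degrees(np.arctan2(d[:,1],d[:,0])).mean())
E
```

```text
t 3.30 p [546.6 -22.5 231.3] yaw 115.99 tilt [-0.     -0.0001] j [ 0.63  0.24 -0.78  1.64  0.18  1.33  0.28] F [0.2 0.  0.4] M [-0.003  0.028 -0.028] w 60.2 g 0.0
tool shift to goal [ 1.2  0.4 -0. ]
3.9990065806606907
3.4995369106031458
3.5702551694287226
```

Emit:
play_rows(
  targets=[60, 1, 0.4, 25, 0, 0, 0, 60, 0, 0, 25, 0, 0, 0, 60, 0, 0, 25, 0, 0, 0, 60, 0, 0, 25, 0, 0, 0, 60, 0, 0, 20, 0, 0, 0, 60, 0, 0, 9, 0, 0, 0, 60, 0, 0, 0, 0, 0, 0, 30, 0, 0, 0, 0, 0, 0, 30, 0, 0, 0, 0, 0, 0, 30, 0, 0, 0, 0, 0, 0, 30, 0, 0, 0, 0, 0, 0, 30, 0, 0, 0, 0, 0, 0, 30, 0, 0, 0, 0, 0, 0],
)

```text
time: 4.6
eef_pos: [546.5, -21.9, 103.9]
ee_rot: [0.529, 0.848, -0.001, 0.0]
ft_force: [-6.9, -0.9, 10.9]
grip_width: 32.4
grasp_force: 59.0
```

```bash
python3 - <<'E'
from h import *
st()
E
```

```text
t 4.60 p [546.5 -21.9 103.9] yaw 116.06 tilt [ 0.     -0.0015] j [ 0.59  0.37 -0.75  1.79  0.28  1.1   0.2 ] F [-6.9 -0.9 10.9] M [-0.275  1.662 -0.028] w 32.4 g 59.0
tool shift to goal [ 0.5  0.3 -0. ]
```

Emit:
play_rows(
  targets=[30, 0, 0, -1, 0, 0, 6, 30, 0, 0, 0, 0, 0, 6, 30, 0, 0, 0, 0, 0, 6, 30, 0, 0, 0, 0, 0, 6, 30, 0, 0, 0, 0, 0, 6, 30, 0, 0, 0, 0, 0, 6, 30, 0, 0, 0, 0, 0, 6, 30, 0, 0, 0, 0, 0, 6, 30, 0, 0, 0, 0, 0, 6, 30, 0, 0, 0, 0, 0, 6, 30, 0, 0, 0, 0, 0, 0, 30, 0, 0, 0, 0, 0, 0],
)

```text
time: 5.8
eef_pos: [547.8, -21.9, 104.1]
ee_rot: [0.883, 0.47, 0.001, 0.001]
ft_force: [5.4, -1.8, -7.3]
grip_width: 31.8
grasp_force: 60.2
```

```bash
python3 - <<'E'
from h import *
st()
E
```

```text
t 5.80 p [547.8 -21.9 104.1] yaw 56.05 tilt [ 0.0031 -0.0005] j [ 0.45  0.33 -0.58  1.79  0.2   1.08 -0.79] F [ 5.4 -1.8 -7.3] M [-0.274 -1.168 -0.05 ] w 31.8 g 60.2
tool shift to goal [-0.2 -1.5 -0. ]
```

Emit:
play_rows(
  targets=[30, 0, 0, 0, 0, 0, 4, 30, 0, 0, 0, 0, 0, 4, 30, 0, 0, 0, 0, 0, 0, 30, 0, 0, 0, 0, 0, 0, 60, 0, 0, 0, 0, 0, 0, 60, 0, 0, 0, 0, 0, 0, 60, 0, 0, 0, 0, 0, 0, 60, 0, 0, -30, 0, 0, 0, 60, 0, 0, -50, 0, 0, 0, 60, 0, 0, -50, 0, 0, 0, 60, 0, 50, 0, 0, 0, 0, 60, 0, 50, 0, 0, 0, 0, 60, 0, 50, 0, 0, 0, 0, 60, 0, 50, 0, 0, 0, 0, 60, 0, 0, 0, 0, 0, 0],
)

```text
time: 7.3
eef_pos: [697.2, -161.2, 229.3]
ee_rot: [0.915, 0.405, -0.002, -0.0]
ft_force: [-1.1, -0.0, -1.5]
grip_width: 60.2
grasp_force: 0.0
```

```bash
python3 - <<'E'
from h import *
st()
ims={}
for n in("top","scene"):
    ims[n]=np.mean([eyes.get_image(n)[0] for _ in range(3)],0).astype(np.uint8)[:,:,::-1]; cv2.imwrite(f"pics/{n}1.png",ims[n])
A=cv2.resize(ims["top"][190:230,328:376],None,fx=8,fy=8,interpolation=cv2.INTER_CUBIC)
B=cv2.resize(ims["scene"][226:281,255:305],None,fx=8,fy=8,interpolation=cv2.INTER_CUBIC)
im=np.zeros((440,784,3),np.uint8); im[:320,:384]=A; im[:440,384:]=B
cv2.imwrite("pics/crop1.png",im)
E
```

```text
t 7.30 p [ 697.2 -161.2  229.3] yaw 47.73 tilt [-0.0036 -0.0006] j [ 0.45  0.58 -0.47  1.15  0.26  1.46 -0.72] F [-1.1 -0.  -1.5] M [0.005 0.062 0.026] w 60.2 g 0.0
tool shift to goal [   2.2 -205.6    0.5]
```

View pics/crop1.png

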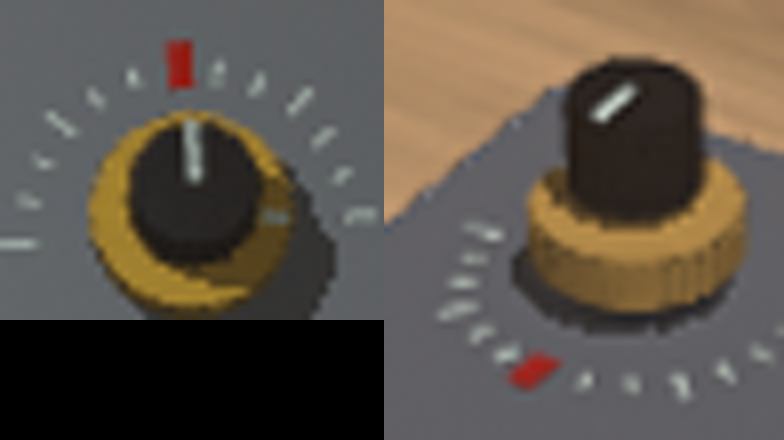

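The top crop shows the pointer from (194,180) to (191,123), with the red mark at (180,65). I'll fit both angles.

```bash
cat >> h.py <<'E'
def wpts(n,im,box,red=False):
    """weighted pixel centres of whitish (or red) matter in a box"""
    x0,y0,x1,y1=box; c=im[y0:y1,x0:x1].astype(float)
    w=(c[...,2]-c[...,1]-40 if red else c.min(2)-75).clip(0)
    ys,xs=np.nonzero(w>0); return np.c_[xs+x0,ys+y0],w[ys,xs]
def ang(n,im,box,z,red=False):
    q,w=wpts(n,im,box,red); P=plane(n,q,z)[:,:2]; m=np.average(P,0,w); 
    e,v=np.linalg.eigh(np.cov(P.T,aweights=w)); v=v[:,1]; v*=np.sign(v[0])
    return m.round(1),round(np.degrees(np.arctan2(v[1],v[0])),1),len(q)
E
python3 - <<'E'
from h import *
for n,b,r in(("top",(349,203,355,213),(346,194,354,203)),("scene",(280,235,287,243),(267,268,277,277))):
    im=cv2.imread(f"pics/{n}1.png"); print(n,"ptr",ang(n,im,b,128),"mark",ang(n,im,r,70,True))
E
```

```text
top ptr (array([557.6, -21.5]), np.float64(1.7), 21) mark (array([594.1, -20.5]), np.float64(-0.9), 18)
scene ptr (array([555.3, -21.2]), np.float64(5.4), 15) mark (array([592.5, -20.5]), np.float64(2.8), 19)
```

```bash
cat >> h.py <<'E'
from scipy.optimize import least_squares
def ticks(n,im,th0=3,A=(546.5,-21.5)):
    out=[];ks=[]
    for k in[-6,-5,-4,-3,-2,-1,1,2,3,4,5,6]:
        a=np.radians(th0+15*k); c=proj(n,[A[0]+47*np.cos(a),A[1]+47*np.sin(a),70])[0].round().astype(int)
        x,y=c; s=im[y-4:y+5,x-4:x+5].astype(float); bg=np.median(s,(0,1)).min(); sat=s.max(2)-s.min(2)
        w=(s.min(2)-bg-12).clip(0)*(sat<45); 
        yy,xx=np.mgrid[-4:5,-4:5]; w=w*(np.hypot(yy,xx)<4.2)
        if w.sum()<30: continue
        out.append(plane(n,[x+(w*xx).sum()/w.sum(),y+(w*yy).sum()/w.sum()],70)[0,:2]); ks.append(k)
    P=np.array(out);ks=np.array(ks)
    # ticks at the angle known but radius possibly differing: residual across the ray plus radius
    f=lambda p:np.r_[P[:,0]-p[0]-p[3]*np.cos(p[2]+np.radians(15)*ks),P[:,1]-p[1]-p[3]*np.sin(p[2]+np.radians(15)*ks)]
    r=least_squares(f,[*A,np.radians(th0),47],loss="soft_l1"); J=np.linalg.inv(r.jac.T@r.jac)
    print(n,"axis",r.x[:2].round(2),"mark %.2f"%np.degrees(r.x[2]),"r %.1f"%r.x[3],"n",len(ks),"rms %.2f"%f(r.x).std(),"sig",np.degrees(f(r.x).std()*J[2,2]**.5).round(2)); return r.x
E
python3 - <<'E'
from h import *
for n in("top","scene"):
    for i in (0,1): ticks(n,cv2.imread(f"pics/{n}{i}.png"))
E
```

```text
top axis [546.85 -22.06] mark 3.58 r 46.1 n 12 rms 0.97 sig 0.64
top axis [546.83 -22.04] mark 3.57 r 46.1 n 12 rms 0.97 sig 0.65
scene axis [546.14 -21.32] mark 3.08 r 45.3 n 12 rms 1.99 sig 1.53
scene axis [546.16 -21.35] mark 3.12 r 45.3 n 12 rms 1.96 sig 1.52
```

```bash
python3 - <<'E'
from h import *
for n,b in(("top",(342,206,354,216)),("scene",(283,234,294,245))):
    im=cv2.imread(f"pics/{n}0.png"); q,w=wpts(n,im,b); print(n,"ptr0",ang(n,im,b,128),len(q))
    m=[-1 if x<0 else x for x in w]
# pointer moments with darker threshold in pics 1 and 0
for t in(50,60,75,95,115):
    for i,n,b in((0,"top",(343,207,354,215)),(0,"scene",(284,234,293,244)),(1,"top",(349,203,355,214)),(1,"scene",(279,234,288,244))):
        im=cv2.imread(f"pics/{n}{i}.png"); x0,y0,x1,y1=b; c=im[y0:y1,x0:x1].astype(float); sat=c.max(2)-c.min(2)
        w=(c.min(2)-t).clip(0)*(sat<40); ys,xs=np.nonzero(w>0); P=plane(n,np.c_[xs+x0,ys+y0],128)[:,:2]; W=w[ys,xs]
        v=np.linalg.eigh(np.cov(P.T,aweights=W))[1][:,1]; v*=np.sign(v[0]); print(t,i,n,np.average(P,0,W).round(1),np.degrees(np.arctan2(v[1],v[0])).round(1),len(P))
E
```

```text
top ptr0 (array([551. , -13.1]), np.float64(61.1), 18) 18
scene ptr0 (array([549.1, -12.6]), np.float64(38.3), 14) 14
50 0 top [550.2 -14.1] 70.8 18
50 0 scene [549.7 -12.8] 65.4 18
50 1 top [557.8 -21.6] 1.4 29
50 1 scene [555.  -21.4] 9.9 21
60 0 top [550.2 -14.1] 71.1 18
60 0 scene [549.9 -12.6] 68.2 14
60 1 top [557.8 -21.5] 1.2 25
60 1 scene [555.1 -21.3] 5.9 17
75 0 top [550.3 -13.9] 71.1 14
75 0 scene [550.  -12.5] 68.2 12
75 1 top [557.6 -21.5] 1.7 21
75 1 scene [555.3 -21.2] 5.4 15
95 0 top [550.4 -13.6] 70.8 10
95 0 scene [550.  -12.3] 67.0 10
95 1 top [556.1 -21.5] 4.9 16
95 1 scene [555.5 -21.2] 6.0 9
115 0 top [550.4 -13.7] 70.6 10
115 0 scene [550.2 -12.2] 68.9 7
115 1 top [555.4 -21.6] 9.3 9
115 1 scene [555.8 -21.1] 6.8 9
```

Emit:
play_rows(
  targets=[85, 0.7, -48, 0, 0, 0, 0, 85, 0.6, -48, 0, 0, 0, 0, 85, 0.5, -48, 0, 0, 0, 0, 85, 0.4, -48, 0, 0, 0, 0, 85, 0, -13.6, 0, 0, 0, 0, 85, 0, 0, 0, 0, 0, -8, 85, 0, 0, 0, 0, 0, -8, 85, 0, 0, 0, 0, 0, -8, 85, 0, 0, 0, 0, 0, -8, 85, 0, 0, 0, 0, 0, -8, 85, 0, 0, 0, 0, 0, -8, 85, 0, 0, 0, 0, 0, -8, 85, 0, 0, 0, 0, 0, -8, 85, 0, 0, 0, 0, 0, -8, 85, 0, 0, 0, 0, 0, 0, 85, 0, 0, 0, 0, 0, 0],
)

```text
time: 9.2
eef_pos: [543.7, -16.0, 233.7]
ee_rot: [0.501, 0.865, -0.0, 0.001]
ft_force: [0.1, -0.6, -0.4]
grip_width: 84.9
grasp_force: 0.0
```

```bash
python3 - <<'E'
from h import *
st((546.8,-21.8))
E
```

```text
t 9.20 p [543.7 -16.  233.7] yaw 119.87 tilt [ 0.0008 -0.0008] j [ 0.57  0.22 -0.72  1.64  0.15  1.33  0.35] F [ 0.1 -0.6 -0.4] M [0.059 0.003 0.008] w 84.9 g 0.0
tool shift to goal [-6.6 -0.2  0. ]
```

Emit:
play_rows(
  targets=[85, -6.6, -0.2, 30, 0, 0, 0, 85, 0, 0, 30, 0, 0, 0, 85, 0, 0, 30, 0, 0, 0, 85, 0, 0, 20, 0, 0, 0, 85, 0, 0, 0, 0, 0, 0, 85, 0, 0, 0, 0, 0, 0],
)

```text
time: 9.8
eef_pos: [547.2, -21.8, 124.1]
ee_rot: [0.5, 0.866, 0.0, 0.0]
ft_force: [0.3, -0.8, 0.9]
grip_width: 85.2
grasp_force: 0.0
```

```bash
python3 - <<'E'
from h import *
st((546.8,-21.8))
E
```

```text
t 9.80 p [547.2 -21.8 124.1] yaw 120.00 tilt [ 0.0005 -0.0001] j [ 0.55  0.33 -0.69  1.77  0.23  1.13  0.31] F [ 0.3 -0.8  0.9] M [-0.038  0.019 -0.038] w 85.2 g 0.0
tool shift to goal [ 0.2 -0.4 -0. ]
```

Emit:
play_rows(
  targets=[85, 0, -0.4, 20, 0, 0, 0, 85, 0, 0, 20, 0, 0, 0, 85, 0, 0, 12, 0, 0, 0, 85, 0, 0, 0, 0, 0, 0, 50, 0, 0, 0, 0, 0, 0, 50, 0, 0, 0, 0, 0, 0, 50, 0, 0, 0, 0, 0, 0, 50, 0, 0, 0, 0, 0, 0, 50, 0, 0, 0, 0, 0, 0],
)

```text
time: 10.7
eef_pos: [546.7, -22.6, 73.0]
ee_rot: [0.499, 0.866, -0.001, 0.0]
ft_force: [-7.4, -1.0, 12.4]
grip_width: 52.6
grasp_force: 60.6
```

```bash
python3 - <<'E'
from h import *
st((546.8,-21.8))
E
```

```text
t 10.70 p [546.7 -22.6  73. ] yaw 120.07 tilt [ 0.0002 -0.0015] j [ 0.53  0.39 -0.67  1.81  0.28  1.03  0.27] F [-7.4 -1.  12.4] M [-0.456  1.661  0.012] w 52.6 g 60.6
tool shift to goal [ 0.6  0.4 -0. ]
```

Emit:
play_rows(
  targets=[50, 0, 0, -0.5, 0, 0, 3, 50, 0, 0, 0, 0, 0, 3, 50, 0, 0, 0, 0, 0, 3, 50, 0, 0, 0, 0, 0, 3],
)

```text
time: 11.1
eef_pos: [546.8, -22.5, 73.1]
ee_rot: [0.588, 0.809, -0.0, 0.0]
ft_force: [-4.2, -0.6, 6.0]
grip_width: 52.2
grasp_force: 61.8
```

```bash
python3 -c "from h import *;st()"
```

```text
t 11.10 p [546.8 -22.5  73.1] yaw 107.95 tilt [ 0.0005 -0.0011] j [ 0.5   0.38 -0.64  1.82  0.26  1.03  0.07] F [-4.2 -0.6  6. ] M [-0.319  1.017  0.01 ] w 52.2 g 61.8
tool shift to goal [ 1.2  0.1 -0. ]
```

Emit:
play_rows(
  targets=[50, 0, 0, 0, 0, 0, 3, 50, 0, 0, 0, 0, 0, 3],
)

```text
time: 11.3
eef_pos: [546.9, -22.4, 73.1]
ee_rot: [0.63, 0.777, -0.0, 0.001]
ft_force: [-3.0, -0.5, 7.2]
grip_width: 51.8
grasp_force: 61.8
```

```bash
python3 -c "from h import *;st()"
```

```text
t 11.30 p [546.9 -22.4  73.1] yaw 101.95 tilt [ 0.0006 -0.001 ] j [ 0.48  0.38 -0.62  1.82  0.25  1.03 -0.03] F [-3.  -0.5  7.2] M [-0.216  0.92  -0.004] w 51.8 g 61.8
tool shift to goal [ 1.2 -0.1 -0. ]
```

Emit:
play_rows(
  targets=[50, 0, 0, 0, 0, 0, 3, 50, 0, 0, 0, 0, 0, 3],
)

```text
time: 11.5
eef_pos: [547.0, -22.4, 73.1]
ee_rot: [0.669, 0.743, -0.0, 0.001]
ft_force: [-2.9, -1.0, 6.2]
grip_width: 52.0
grasp_force: 61.7
```

```bash
python3 -c "from h import *;st()"
```

```text
t 11.50 p [547.  -22.4  73.1] yaw 95.95 tilt [ 0.0008 -0.0009] j [ 0.47  0.37 -0.6   1.82  0.25  1.02 -0.12] F [-2.9 -1.   6.2] M [-0.227  0.877  0.071] w 52.0 g 61.7
tool shift to goal [ 1.2 -0.4 -0. ]
```

Emit:
play_rows(
  targets=[50, 0, 0, 0, 0, 0, 2.5, 50, 0, 0, 0, 0, 0, 2.5],
)

```text
time: 11.7
eef_pos: [547.0, -22.4, 73.1]
ee_rot: [0.701, 0.713, 0.0, 0.001]
ft_force: [-2.4, -2.4, 5.6]
grip_width: 52.5
grasp_force: 61.7
```

```bash
python3 -c "from h import *;st()"
```

```text
t 11.70 p [547.  -22.4  73.1] yaw 90.98 tilt [ 0.0009 -0.0009] j [ 0.46  0.37 -0.59  1.82  0.24  1.02 -0.21] F [-2.4 -2.4  5.6] M [-0.219  0.801  0.023] w 52.5 g 61.7
tool shift to goal [ 1.1 -0.5 -0. ]
```

Emit:
play_rows(
  targets=[50, 0, 0, 0, 0, 0, 2.5, 50, 0, 0, 0, 0, 0, 2.5],
)

```text
time: 11.9
eef_pos: [547.1, -22.4, 73.1]
ee_rot: [0.731, 0.682, 0.0, 0.001]
ft_force: [-1.7, -0.8, 5.5]
grip_width: 51.6
grasp_force: 61.6
```

```bash
python3 -c "from h import *;st()"
```

```text
t 11.90 p [547.1 -22.4  73.1] yaw 85.98 tilt [ 0.0011 -0.0008] j [ 0.44  0.37 -0.57  1.82  0.23  1.02 -0.29] F [-1.7 -0.8  5.5] M [-0.193  0.737  0.022] w 51.6 g 61.6
tool shift to goal [ 1.1 -0.7 -0. ]
```

Emit:
play_rows(
  targets=[50, 0, 0, 0, 0, 0, 2.5, 50, 0, 0, 0, 0, 0, 2.5],
)

```text
time: 12.1
eef_pos: [547.2, -22.4, 73.1]
ee_rot: [0.761, 0.649, 0.0, 0.001]
ft_force: [-2.1, -1.9, 5.2]
grip_width: 52.1
grasp_force: 61.6
```

```bash
python3 -c "from h import *;st()"
```

```text
t 12.10 p [547.2 -22.4  73.1] yaw 80.97 tilt [ 0.0012 -0.0008] j [ 0.43  0.37 -0.56  1.82  0.22  1.02 -0.37] F [-2.1 -1.9  5.2] M [-0.215  0.622  0.059] w 52.1 g 61.6
tool shift to goal [ 1.  -0.8 -0. ]
```

Emit:
play_rows(
  targets=[50, 0, 0, 0, 0, 0, 2.5, 50, 0, 0, 0, 0, 0, 2.5],
)

```text
time: 12.3
eef_pos: [547.2, -22.4, 73.1]
ee_rot: [0.788, 0.615, 0.0, 0.001]
ft_force: [-1.7, -1.5, 4.0]
grip_width: 52.0
grasp_force: 61.6
```

```bash
python3 -c "from h import *;st()"
```

```text
t 12.30 p [547.2 -22.4  73.1] yaw 75.97 tilt [ 0.0014 -0.0007] j [ 0.42  0.36 -0.54  1.82  0.22  1.02 -0.45] F [-1.7 -1.5  4. ] M [-0.17   0.561  0.052] w 52.0 g 61.6
tool shift to goal [ 0.9 -1.  -0. ]
```

Emit:
play_rows(
  targets=[50, 0, 0, 0, 0, 0, 2.5, 50, 0, 0, 0, 0, 0, 2.5],
)

```text
time: 12.5
eef_pos: [547.3, -22.4, 73.1]
ee_rot: [0.814, 0.581, 0.0, 0.001]
ft_force: [-1.2, -0.7, 4.4]
grip_width: 51.9
grasp_force: 61.7
```

```bash
python3 -c "from h import *;st()"
```

```text
t 12.50 p [547.3 -22.4  73.1] yaw 70.97 tilt [ 0.0015 -0.0007] j [ 0.41  0.36 -0.53  1.82  0.21  1.02 -0.54] F [-1.2 -0.7  4.4] M [-0.215  0.47   0.045] w 51.9 g 61.7
tool shift to goal [ 0.8 -1.1 -0. ]
```

Emit:
play_rows(
  targets=[50, 0, 0, 0, 0, 0, 2.5, 50, 0, 0, 0, 0, 0, 2.5],
)

```text
time: 12.7
eef_pos: [547.3, -22.5, 73.1]
ee_rot: [0.839, 0.544, 0.0, 0.001]
ft_force: [-0.3, -0.8, 4.1]
grip_width: 52.1
grasp_force: 61.7
```

```bash
python3 -c "from h import *;st()"
```

```text
t 12.70 p [547.3 -22.5  73.1] yaw 65.97 tilt [ 0.0016 -0.0007] j [ 0.4   0.36 -0.51  1.82  0.2   1.01 -0.62] F [-0.3 -0.8  4.1] M [-0.189  0.332  0.054] w 52.1 g 61.7
tool shift to goal [ 0.7 -1.2 -0. ]
```

54° with no seat yet; continuing.

Emit:
play_rows(
  targets=[50, 0, 0, 0, 0, 0, 2.5, 50, 0, 0, 0, 0, 0, 2.5],
)

```text
time: 12.9
eef_pos: [547.4, -22.5, 73.1]
ee_rot: [0.862, 0.507, 0.001, 0.001]
ft_force: [-0.6, -1.5, 4.6]
grip_width: 51.5
grasp_force: 61.8
```

```bash
python3 -c "from h import *;st()"
```

```text
t 12.90 p [547.4 -22.5  73.1] yaw 60.97 tilt [ 0.0018 -0.0007] j [ 0.38  0.35 -0.5   1.82  0.2   1.01 -0.7 ] F [-0.6 -1.5  4.6] M [-0.192  0.331  0.024] w 51.5 g 61.8
tool shift to goal [ 0.6 -1.4 -0. ]
```

Emit:
play_rows(
  targets=[50, 0, 0, 0, 0, 0, 2.5, 50, 0, 0, 0, 0, 0, 2.5],
)

```text
time: 13.1
eef_pos: [547.5, -22.5, 73.1]
ee_rot: [0.883, 0.469, 0.001, 0.001]
ft_force: [-0.3, -1.7, 2.8]
grip_width: 52.1
grasp_force: 61.8
```

```bash
python3 -c "from h import *;st()"
```

```text
t 13.10 p [547.5 -22.5  73.1] yaw 55.97 tilt [ 0.002  -0.0007] j [ 0.37  0.35 -0.49  1.82  0.19  1.01 -0.78] F [-0.3 -1.7  2.8] M [-0.238  0.217  0.057] w 52.1 g 61.8
tool shift to goal [ 0.4 -1.5 -0. ]
```

Emit:
play_rows(
  targets=[50, 0, 0, 0, 0, 0, 2.5, 50, 0, 0, 0, 0, 0, 2.5],
)

```text
time: 13.3
eef_pos: [547.6, -22.5, 73.1]
ee_rot: [0.903, 0.43, 0.001, 0.001]
ft_force: [-0.4, -2.2, 3.2]
grip_width: 52.2
grasp_force: 61.9
```

```bash
python3 -c "from h import *;st()"
```

```text
t 13.30 p [547.6 -22.5  73.1] yaw 50.97 tilt [ 0.0021 -0.0007] j [ 0.36  0.35 -0.47  1.82  0.19  1.01 -0.87] F [-0.4 -2.2  3.2] M [-0.229  0.172  0.081] w 52.2 g 61.9
tool shift to goal [ 0.3 -1.6 -0. ]
```

Emit:
play_rows(
  targets=[50, 0, 0, 0, 0, 0, 2.5, 50, 0, 0, 0, 0, 0, 2.5],
)

```text
time: 13.5
eef_pos: [547.6, -22.5, 73.1]
ee_rot: [0.921, 0.391, 0.001, 0.001]
ft_force: [1.0, -2.4, 2.3]
grip_width: 52.1
grasp_force: 61.9
```

```bash
python3 -c "from h import *;st()"
```

```text
t 13.50 p [547.6 -22.5  73.1] yaw 46.00 tilt [ 0.0022 -0.0008] j [ 0.35  0.35 -0.46  1.82  0.18  1.01 -0.95] F [ 1.  -2.4  2.3] M [-0.246  0.045  0.378] w 52.1 g 61.9
tool shift to goal [ 0.1 -1.7 -0. ]
```

Emit:
play_rows(
  targets=[50, 0, 0, 0, 0, 0, 2.5, 50, 0, 0, 0, 0, 0, 2.5],
)

```text
time: 13.7
eef_pos: [547.7, -22.6, 73.1]
ee_rot: [0.937, 0.35, 0.001, 0.001]
ft_force: [0.6, -2.7, 2.6]
grip_width: 51.9
grasp_force: 62.0
```

```bash
python3 -c "from h import *;st()"
```

```text
t 13.70 p [547.7 -22.6  73.1] yaw 41.01 tilt [ 0.0023 -0.001 ] j [ 0.34  0.35 -0.44  1.82  0.17  1.01 -1.03] F [ 0.6 -2.7  2.6] M [-0.376  0.006  0.538] w 51.9 g 62.0
tool shift to goal [-0.  -1.8 -0. ]
```

Seat found at yaw ≈ 48°: 0.38 N·m, then 0.54, which matches 2 N·m/rad. I'll turn about 14° more, to yaw 27.

Emit:
play_rows(
  targets=[50, 0, 0, 0, 0, 0, 2.5, 50, 0, 0, 0, 0, 0, 2.5, 50, 0, 0, 0, 0, 0, 2.5],
)

```text
time: 14.0
eef_pos: [547.7, -22.7, 73.1]
ee_rot: [0.957, 0.289, 0.001, 0.001]
ft_force: [1.0, -3.0, 2.5]
grip_width: 52.0
grasp_force: 62.0
```

```bash
python3 -c "from h import *;st()"
```

```text
t 14.00 p [547.7 -22.7  73.1] yaw 33.54 tilt [ 0.0025 -0.0012] j [ 0.32  0.34 -0.42  1.82  0.17  1.01 -1.15] F [ 1.  -3.   2.5] M [-0.457 -0.147  0.792] w 52.0 g 62.0
tool shift to goal [-0.3 -1.8 -0. ]
```

Emit:
play_rows(
  targets=[50, 0, 0, 0, 0, 0, 2.2, 50, 0, 0, 0, 0, 0, 2.2, 50, 0, 0, 0, 0, 0, 2.2],
)

```text
time: 14.3
eef_pos: [547.8, -22.7, 73.2]
ee_rot: [0.972, 0.233, 0.001, 0.001]
ft_force: [1.6, -3.8, 1.3]
grip_width: 52.3
grasp_force: 62.1
```

```bash
python3 -c "from h import *;st()"
```

```text
t 14.30 p [547.8 -22.7  73.2] yaw 26.97 tilt [ 0.0027 -0.0013] j [ 0.3   0.34 -0.4   1.83  0.16  1.   -1.26] F [ 1.6 -3.8  1.3] M [-0.482 -0.103  1.08 ] w 52.3 g 62.1
tool shift to goal [-0.5 -1.9 -0. ]
```

Torque is 1.08 N·m, about 21–22° past the seat with no slip. Release, back off and look.

Emit:
play_rows(
  targets=[50, 0, 0, 0, 0, 0, 0, 85, 0, 0, 0, 0, 0, 0, 85, 0, 0, 0, 0, 0, 0, 85, 0, 0, 0, 0, 0, 0, 85, 0, 0, 0, 0, 0, 0, 85, 0, 0, -20, 0, 0, 0, 85, 0, 0, -40, 0, 0, 0, 85, 0, 0, -50, 0, 0, 0, 85, 0, 0, -50, 0, 0, 0, 85, 0, 50, 0, 0, 0, 0, 85, 0, 50, 0, 0, 0, 0, 85, 0, 50, 0, 0, 0, 0, 85, 0, 50, 0, 0, 0, 0, 85, 0, 0, 0, 0, 0, 0, 85, 0, 0, 0, 0, 0, 0],
)

```text
time: 15.8
eef_pos: [637.3, -201.3, 230.7]
ee_rot: [0.973, 0.233, -0.001, -0.001]
ft_force: [0.8, 0.8, -0.1]
grip_width: 85.1
grasp_force: 0.0
```

```bash
python3 - <<'E'
from h import *
st()
ims={}
for n in("top","scene"):
    ims[n]=np.mean([eyes.get_image(n)[0] for _ in range(6)],0).astype(np.uint8)[:,:,::-1]; cv2.imwrite(f"pics/{n}2.png",ims[n])
for n,b,r in(("top",(349,203,355,213),(346,194,354,203)),("scene",(280,235,287,243),(267,268,277,277))):
    print(n,"ptr",ang(n,ims[n],b,128),"mark",ang(n,ims[n],r,70,True)); ticks(n,ims[n])
A=cv2.resize(ims["top"][190:230,328:376],None,fx=8,fy=8,interpolation=cv2.INTER_CUBIC)
B=cv2.resize(ims["scene"][226:281,255:305],None,fx=8,fy=8,interpolation=cv2.INTER_CUBIC)
im=np.zeros((440,784,3),np.uint8); im[:320,:384]=A; im[:440,384:]=B
cv2.imwrite("pics/crop2.png",im)
E
```

```text
t 15.80 p [ 637.3 -201.3  230.7] yaw 26.89 tilt [-0.0014  0.0008] j [ 0.46  0.45 -0.31  1.32  0.13  1.4  -0.95] F [ 0.8  0.8 -0.1] M [ 0.045 -0.043  0.059] w 85.1 g 0.0
tool shift to goal [   0.4 -201.6    0.3]
top ptr (array([557.5, -21.5]), np.float64(1.8), 21) mark (array([594.1, -20.5]), np.float64(-0.8), 18)
top axis [546.84 -22.04] mark 3.57 r 46.1 n 12 rms 0.97 sig 0.64
scene ptr (array([555.3, -21.2]), np.float64(5.5), 15) mark (array([592.5, -20.5]), np.float64(2.3), 19)
scene axis [546.17 -21.35] mark 3.12 r 45.3 n 12 rms 1.97 sig 1.53
```

View pics/crop2.png

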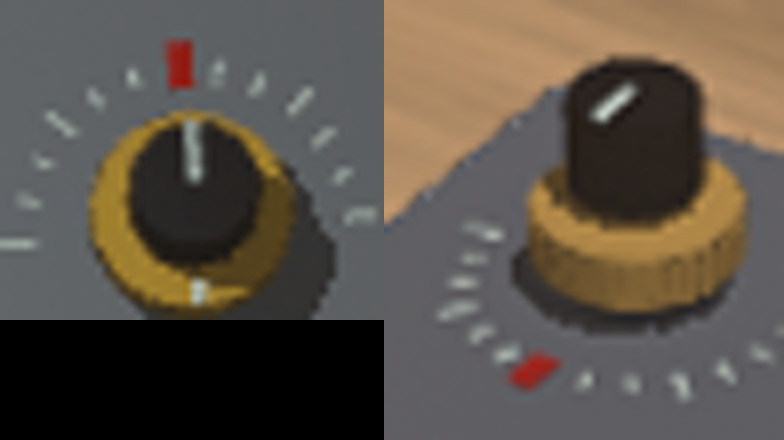

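View pics/top2.png

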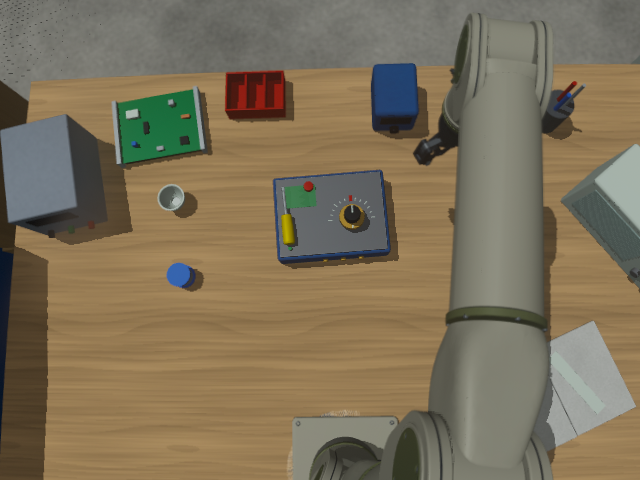

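```bash
python3 -c "
from cell import hand_in
print(hand_in())"
```

```text
the job is handed in; nothing more can be done
None
```

The job is handed in: the dial pointer is on the red mark to within about 2° (camera limit), the lock ring was turned about 21° past its seat and released, and the arm touched none of the loose items.

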